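# Check the slide warmer with the hanging surface thermometer

## Robot

A 6-joint arm with a two-finger parallel gripper is mounted at the origin on the work surface. World frame = base frame: x ahead of the robot, y to its left, z up, the work surface at z = 0. Lengths are in mm, angles in degrees, forces in N, time in s.
With the tool pointing down it reaches from about 350 to 850 mm from the base axis. Payload 8.1 kg.
Tool frame: the origin (TCP) lies midway between the tips of the shut fingers; the grasp point (between the pads) lies 19 mm behind it; z points along the fingers, y is the line along which they close (so a half turn about z gives the same grasp; the last joint's range is limited). The gripper opens to 85 mm and grips with 20 to 120 N. Pads are 22 mm wide; open, the fingers measure 114 mm over their backs; the gripper's body (76 mm by 85 mm) begins 54 mm behind the grasp point. The pads swing forward as they close: fully open they stand 13 mm farther back than shut.
Start: joints at [60.424, 7.471, 85.268, -0, 87.261, -4.893], TCP at [250.539, 545.193, 231.292] pointing down, gripper open.
Joint ranges: [-169.43, 169.43], [-51.17, 129.36], [1.28, 143.12], [-76.62, 256.62], [0, 156.53], [-152.29, 152.29]. Speed limits (degrees/s): [136.94, 136.94, 159.86, 180, 180, 180].

## Interface

Orientations are given as [roll, pitch, yaw] about the fixed x, y, z axes, in that order (R = Rz(yaw) Ry(pitch) Rx(roll)).
In Python, from bench import sensors, optics, r gives the robot as it stands.
- The arm moves only by the tool apply_moves, never from a script. Its argument "targets" is a list of rows, each a list of 7 numbers: the shift along the tool's x, y, z in mm, then the turn, a rotation vector about the tool's x, y, z in rad, then the closure, from 0 (fully open) to 1 (shut). In form: [[x, y, z, wx, wy, wz, claw], ...]. A call has 1 to 20 rows; each row shifts and turns the commanded pose from where the row before left it, along the tool's axes as they then stand; what a row does not reach is not made up. A row lasts 1/8 s, in which the tool goes at most 62.5 mm and 10.7 degrees, less where a joint would pass 70% of its speed; a pose out of reach is approached as far as the arm can. A call is refused whole if a number of a shift passes 62.5 or a number of a turn 0.188, either way. A call with a gripper value outside its range is refused whole. The fingers move at their own pace and stop on an object; "force" is the grip in N (left out, the last holds). Time passes only in rows, so rows that do not move let the fingers close. It gives the time, the measured TCP pose, the force, the opening and the grip force at its end, in the units of the state.
- sensors.sense(): the state, without advancing time (a new reading comes with each control period).
- optics.snapshot(name): name is "scene" or "top" or "wrist"; returns the picture (400x640x3 uint8, red, green, blue); there is no depth.
- optics.get_calibration(name): a dict with "camera_matrix" (3x3 intrinsics, pixels), "pose" (4x4, takes a point from camera to world coordinates). Camera axes: x right, y down, z forward; pixel columns grow to the right and rows downward; lengths in mm; the calibration is good to about 2 mm. A picture is of the moment at which its call begins: read the wrist's pose just before it. get_calibration takes no time and is no camera call; for the wrist camera it gives the pose at the moment of the call.
- r.hand_in(): hands the job in; it is judged then, once.
The state is a dict: "time": time; "joint_pos": joint angles; "qd": joint speeds; "joint_efforts": joint torques, N m; "tool_pos": TCP position; "tcp_rot": TCP orientation; "ft_force": force on the tool from outside, world axes, zero at the start; "wrist_torque": the same for the moment, N m; "finger_gap": finger opening in mm; "grip_force": force on a finger pad.
Only numpy, scipy, OpenCV 4.12 (cv2) and the standard library are available. Lean on these libraries where they do the work, as an engineer would, in place of code of your own. Each camera call takes 0.05 s, during which the arm holds its last target. There are 200 camera calls.

## Task

Lift the surface thermometer (the tool with the round spring tip, not the flat-bladed scraper) up and off its hook, and hold its tip squarely and steadily against the round metal disc in the middle of the slide warmer's sloping plate, pressing gently until the spring tip has gone in about half way, for at least one and a half seconds. Then hang it back on the same hook, let go, and leave the scraper and the other things where they are.

Things in the scene. Friction and masses are not known exactly. Their poses are not given: they have to be found in the camera images.
- probe: Surface thermometer, grey, 150 mm long, 0.24 kg, hanging tip down. Origin: grip point in its handle; z up along the tool, y its width. Handle: frame 40 mm wide (y), 22 thick (x), flat sides z -40 to +8 mm, top at z +25; its window (24 wide, z -24 to +16) hangs on the hook bar, whose centre is at z +11. Below it: body 32 x 34 mm to z -80, 16 mm shaft, spring tip.
- tip_face (a point): Centre of the flat end face of the spring tip, a steel disc 24 mm in diameter; 125 mm below the probe's origin along its z axis when not pressed. z axis as the probe's (out of the tool towards its handle).
- tip (a joint): How far the spring tip is pushed into the probe: 0 free, 0.012 m the stop. It takes about 1 N to start, 2.5 N at 3 mm, 4 N half way (6 mm), 7 N at the stop.
- scraper: Bystander: flat-bladed scraper with the same stirrup handle, hanging on the other hook. Origin, axes and hanging height as for the probe; its blade, 70 mm wide and 4 mm thick, ends 118 mm below the origin.
- stand: Fixed stand, base 150 x 320 mm; origin at table level midway between the hook seats. Crossbar along y, 200 mm high, at x +70 mm. Two hooks, 8 mm bars 200 mm high (centre), reach from it to -x and turn up at x -18 mm (top 217 mm high). To free a tool lift it 13 to 27 mm (20 is best; more, and the window's lower edge meets the bar), then draw it off to -x.
- hook_left (a point): Seat of the hook at the stand's +y side: centre of the bar where a tool hangs; axes as the stand's.
- hook_right (a point): Seat of the hook at the stand's -y side: centre of the bar where a tool hangs; axes as the stand's.
- warmer: Fixed white slide-warmer case, 240 x 240 x 60 mm, origin at the middle of its underside; it carries a dark plate, 200 x 220 mm, hinged at the edge near its -x side and sloping up towards its +x at 25 to 33 degrees (stiff hinge, differs from run to run).
- pad (a point): Point in the face of the sloping plate, at its middle, on the axis of a plain metal disc 56 mm across: the head of a stiff height-adjustable stud, whose flat top stands 2 to 16 mm proud of this point along z (differs from run to run and is not given: feel for it). z is the plate's outward normal, x runs up the slope, y across.
- bottle: Bystander: amber bottle, 64 mm diameter, 150 mm tall, origin at the middle of its underside.
- jar: Bystander: white jar, 68 mm diameter, 85 mm tall, origin at the middle of its underside.
- slidebox: Bystander: flat cardboard box 85 x 100 x 35 mm, origin at the middle of its underside.

How it is judged (in metres and radians):
On the way, in this order (a step that is already met when the one before it is completed fails the run):
1. the thermometer is off its hook: more than 60 mm from where it hung and free of the stand (distance of probe from where it was at the start of the episode above 0.06 m and contact force between probe and stand below 0.1 N), for 0.2 s.
2. the tip is on the disc (centre within 20 mm along and across the slope), square within 8 degrees, pushed in 3 to 10 mm and still (under 20 mm/s), for 1.5 s (x of tip_face in the frame of pad between -0.02 and 0.02 m and y of tip_face in the frame of pad between -0.02 and 0.02 m and angle between the z axis of probe and the z axis of pad, either way round below 0.14 rad and value of joint tip between 0.003 and 0.01 m and linear speed of probe below 0.02 m/s and contact force between probe and warmer above 0.8 N), for 1.5 s.
At the end, for the whole second after the job is handed in: The thermometer hangs at rest (under 50 mm/s), upright within 14 degrees, on the hook it came from, within 35 mm of where it hung, its weight on the stand; the scraper, bottle, jar and box are within 30 mm of where they were (distance of probe from where it was at the start of the episode below 0.035 m and (distance between probe and hook_left below 0.035 m or distance between probe and hook_right below 0.035 m) and contact force between probe and stand above 0.5 N and angle between probe's own z axis and vertical below 0.25 rad and linear speed of probe below 0.05 m/s and distance of each of scraper, bottle, jar, slidebox from where it was at the start of the episode below 0.03 m); the robot touches nothing.
It fails at once if the thermometer is pressed on the warmer with more than 15 N (contact force between probe and warmer above 15 N).
It fails at once if the scraper or another bystander is pushed more than 40 mm (distance of any of scraper, bottle, jar, slidebox from where it was at the start of the episode above 0.04 m).
It also fails if it takes over 64 s, if anything falls off the work surface, if the arm or the gripper's body presses on something with over 40 N, if the wrist force passes 120 N, or if a joint passes its speed limit or range.

## Working session

There is one attempt and no reset: what is moved stays moved. The work goes in short steps, Python scripts to look and compute and a tool call to move; the robot and the scene stay as the last step left them, time stands still between calls to the robot, and variables do not carry over. Pictures are saved under pics/ and viewed, at most 10 in all, crops included, and the job is handed in when it is done.

Besides the shell and the picture viewer there is one more tool, called after ">>>" as name(argument=value, ...) on one line, values as JSON. apply_moves: Moves the arm, as the interface text tells. Its arguments: {"type":"object","properties":{"targets":{"type":"array"},"force":{"type":"number"}},"required":["targets"]}

```bash
mkdir -p pics; ls; python3 - <<'E'
from bench import sensors, optics, r
import cv2, numpy as np
for n in ("scene","top","wrist"):
    im=optics.snapshot(n); cv2.imwrite(f"pics/{n}0.png",im[:,:,::-1])
    c=optics.get_calibration(n); print(n,np.round(c["camera_matrix"],1).tolist(),np.round(c["pose"],3).tolist())
print(sensors.sense())
E
```

```text
pics
scene [[425.3, 0.0, 316.8], [0.0, 425.3, 198.7], [0.0, 0.0, 1.0]] [[0.107, 0.747, -0.657, 1314.994], [0.994, -0.091, 0.058, -34.749], [-0.017, -0.659, -0.752, 1115.759], [0.0, 0.0, 0.0, 1.0]]
top [[476.1, 0.0, 321.2], [0.0, 476.1, 196.9], [0.0, 0.0, 1.0]] [[-0.006, -0.996, 0.091, 354.415], [-1.0, 0.007, 0.015, 38.019], [-0.016, -0.091, -0.996, 1566.432], [0.0, 0.0, 0.0, 1.0]]
wrist [[281.8, 0.0, 318.6], [0.0, 281.8, 197.1], [0.0, 0.0, 1.0]] [[0.418, 0.87, 0.262, 183.618], [0.908, -0.4, -0.122, 575.985], [-0.001, 0.289, -0.957, 372.659], [0.0, 0.0, 0.0, 1.0]]
{'time': 0.15, 'joint_pos': array([ 6.04228231e+01,  7.50761816e+00,  8.53145838e+01, -8.35009124e-04,
        8.72628999e+01, -4.89294123e+00]), 'qd': array([ 0.02739049, -0.13429487, -0.22583291, -0.04501276,  0.00246945,
       -0.01879584]), 'joint_efforts': array([-5.56410828e-05, -5.70069158e+01, -5.01153731e+01, -3.53489904e-04,
        9.77450662e-03, -1.87307201e-04]), 'tool_pos': array([250.34039591, 544.80571065, 230.46335842]), 'tcp_rot': array([-1.79915137e+02, -6.42773845e-03,  1.55315800e+02]), 'ft_force': array([-0.84910258,  0.06916089,  0.47826579]), 'wrist_torque': array([ 0.00680141, -0.05151125, -0.03273443]), 'grip_force': 0.0, 'finger_gap': 85.36662941452154}
```

View pics/scene0.png

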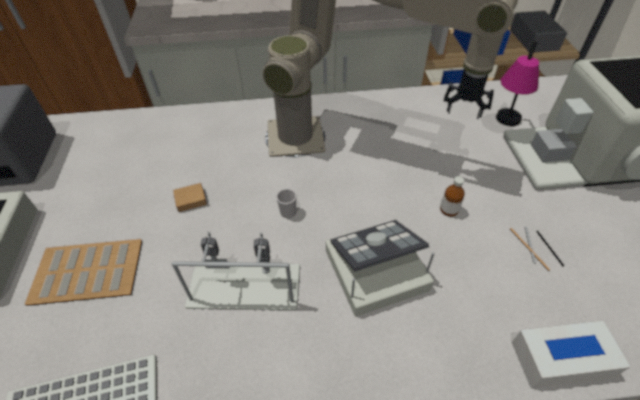

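View pics/top0.png

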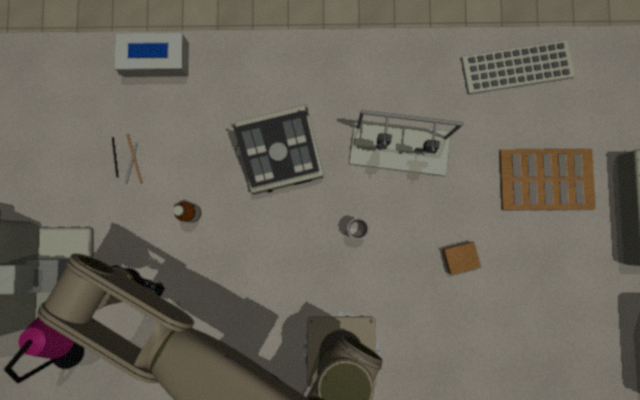

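The scene view shows the stand with two tools at (210,245) and (263,248), the warmer plate at (378,240) with its disc at (376,239), the bottle at (453,195) and the jar at (287,203). In the top view the tools are near (383,140) and (432,145), and the disc is at (278,151). It isn't clear yet which tool is the thermometer, so I'll move the wrist camera over to look.

```bash
cat > h.py <<'E'
from bench import sensors, optics, r
import cv2, numpy as np
from scipy.spatial.transform import Rotation as R
def ray(c,uv):
    K=c["camera_matrix"];T=c["pose"]
    d=T[:3,:3]@np.linalg.solve(K,[uv[0],uv[1],1.]); return T[:3,3],d/np.linalg.norm(d)
def onz(c,uv,z):
    o,d=ray(c,uv); return o+d*(z-o[2])/d[2]
def tri(obs):
    A=np.zeros((3,3));b=np.zeros(3)
    for c,uv in obs:
        o,d=ray(c,uv);P=np.eye(3)-np.outer(d,d);A+=P;b+=P@o
    X=np.linalg.solve(A,b); return X,[round(float(np.linalg.norm(np.cross(X-ray(c,uv)[0],ray(c,uv)[1]))),1) for c,uv in obs]
def proj(c,X):
    T=c["pose"];p=T[:3,:3].T@(np.asarray(X)-T[:3,3]);p=c["camera_matrix"]@p;return p[:2]/p[2]
def pose():
    s=sensors.sense();return np.array(s["tool_pos"]),R.from_euler("xyz",s["tcp_rot"],degrees=True)
def goto(p,Rt,p0=None,R0=None):
    if p0 is None:p0,R0=pose()
    print("shift(tool)",np.round(R0.inv().apply(np.array(p)-p0),1),"rotvec",np.round((R0.inv()*Rt).as_rotvec(),4))
E
python3 - <<'E'
from h import *
t=optics.get_calibration("top");s=optics.get_calibration("scene")
for n,uv,z in [("A",(383,140),195),("B",(432,145),195),("bar L",(360,113),200),("bar R",(462,123),200),("disc",(278,151),120),("jar",(355,228),85),("bot",(183,210),150)]:
    print(n,onz(t,uv,z).round())
for n,a,b in [("barends+",(360,113),(290,264)),("barends-",(462,123),(175,264)),("disc",(278,151),(376,238)),("A",(383,138),(263,241)),("B",(432,145),(209,242))]:
    print(n,tri([(t,a),(s,b)]))
p,Ro=pose();print(Ro.as_matrix().round(3))
c=optics.get_calibration("wrist")["pose"];print("cam in tool",Ro.inv().apply(c[:3,3]-p).round(1),(Ro.as_matrix().T@c[:3,:3]).round(3))
E
```

```text
A [ 645. -123.  195.]
B [ 629. -265.  195.]
bar L [725. -56. 200.]
bar R [ 692. -352.  200.]
disc [630. 192. 120.]
jar [392. -44.  85.]
bot [447. 473. 150.]
barends+ (array([724.88491159, -55.68439639, 199.88055943]), [0.7, 0.7])
barends- (array([ 691.29624757, -348.54274112,  201.5466631 ]), [3.3, 3.3])
disc (array([626.50447925, 190.64430226, 136.33877654]), [0.2, 0.2])
A (array([ 648.90857881, -121.22811333,  204.71493083]), [0.4, 0.4])
B (array([ 628.77843115, -264.503779  ,  195.9841593 ]), [0.0, 0.0])
[[-0.909  0.418 -0.001]
 [ 0.418  0.909 -0.001]
 [ 0.    -0.001 -1.   ]]
cam in tool [  73.7    0.3 -142.2] [[-0.    -0.957 -0.289]
 [ 1.    -0.     0.   ]
 [-0.    -0.289  0.957]]
```

>>> apply_moves(targets=[[-35,-37,-10,0,0,0,0],[-38,-40,-5,0,0,0,0],[-38,-40,-5,0,0,0,0],[-38,-40,-5,0,0,0,0],[-38,-40,-5,0,0,0,0],[-38,-40,-5,0,0,0,0],[-38,-40,-5,0,0,0,0],[-38,-40,-5,0,0,0,0],[-38,-40,-5,0,0,0,0],[-38,-40,-5,0,0,0,0],[-38,-40,-5,0,0,0,0],[-38,-40,-5,0,0,0,0],[-38,-40,-5,0,0,0,0],[-38,-40,0,0,0,0,0],[0,0,0,0,0,-0.16,0],[0,0,0,0,0,-0.16,0],[0,0,0,0,0,0,0]])

```text
time: 2.28
tool_pos: [498.4, -181.9, 300.9]
tcp_rot: [180.0, -0.0, 173.6]
ft_force: [0.3, -0.4, 0.7]
finger_gap: 85.2
grip_force: 0.0
```

```bash
python3 - <<'E'
from h import *
np.save("c1.npy",optics.get_calibration("wrist")["pose"])
im=optics.snapshot("wrist");cv2.imwrite("pics/w1.png",im[:,:,::-1]);print(sensors.sense()["time"],pose()[0],sensors.sense()["tcp_rot"])
E
```

```text
2.325 [ 498.47580787 -181.77226524  300.99630778] [ 1.79988794e+02 -2.99281752e-02  1.73447668e+02]
```

View pics/w1.png

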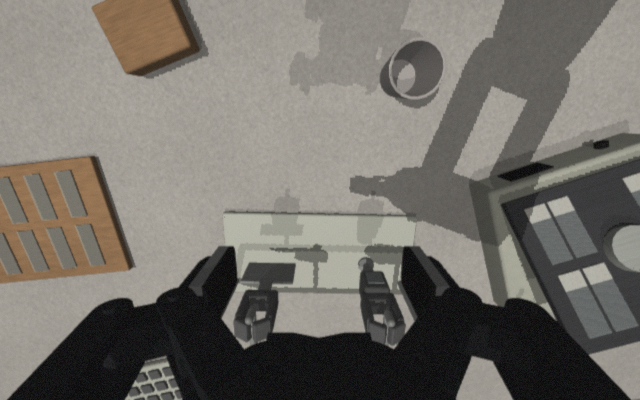

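The flat blade is on the left (-y) tool, at (268,272), with its handle at (256,318). The thermometer is therefore the right-hand (+y) one, with its handle at (381,318). I'll take more views for triangulation.

>>> apply_moves(targets=[[0,30,0,0,0,0,0],[0,30,0,0,0,0,0],[0,0,0,0,0,0,0],[0,0,0,0,0,0,0]])

```text
time: 2.82
tool_pos: [505.2, -122.3, 301.4]
tcp_rot: [-180.0, 0.0, 173.6]
ft_force: [-0.0, -0.4, 0.3]
finger_gap: 85.6
grip_force: 0.0
```

```bash
python3 - <<'E'
from h import *
np.save("c2.npy",optics.get_calibration("wrist")["pose"])
im=optics.snapshot("wrist");cv2.imwrite("pics/w2.png",im[:,:,::-1])
a=cv2.imread("pics/w1.png")[200:350,320:440];b=im[200:350,260:380,::-1]
cv2.imwrite("pics/w12.png",cv2.resize(np.hstack([a,b]),None,fx=3.3,fy=3.3,interpolation=cv2.INTER_CUBIC))
E
```

```text
(no output)
```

View pics/w12.png

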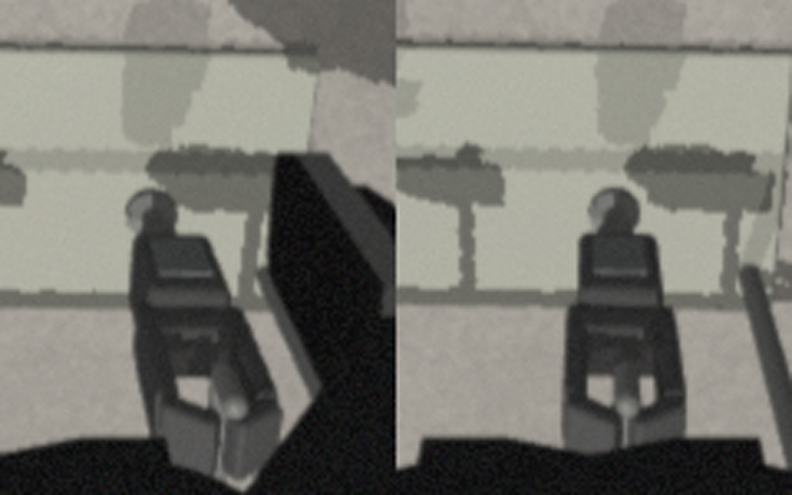

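>>> apply_moves(targets=[[0,55,0,0,0,0,0],[0,55,0,0,0,0,0],[0,55,0,0,0,0,0],[0,55,0,0,0,0,0],[0,0,0,0,0,0,0],[0,0,0,0,0,0,0]])

```text
time: 3.62
tool_pos: [529.7, 95.7, 301.1]
tcp_rot: [-180.0, -0.0, 173.6]
ft_force: [0.6, -0.2, -0.1]
finger_gap: 85.2
grip_force: 0.0
```

```bash
python3 - <<'E'
from h import *
np.save("c3.npy",optics.get_calibration("wrist")["pose"])
im=optics.snapshot("wrist");cv2.imwrite("pics/w3.png",im[:,:,::-1]);print(pose()[0])
E
```

```text
[529.68084364  95.1867892  301.18012811]
```

>>> apply_moves(targets=[[0,55,0,0,0,0,0],[0,55,0,0,0,0,0],[0,55,0,0,0,0,0],[0,0,0,0,0,0,0],[0,0,0,0,0,0,0]])

```text
time: 4.3
tool_pos: [548.3, 258.9, 301.1]
tcp_rot: [-179.9, -0.0, 173.6]
ft_force: [-0.1, -0.5, 0.4]
finger_gap: 85.4
grip_force: 0.0
```

```bash
python3 - <<'E'
from h import *
np.save("c4.npy",optics.get_calibration("wrist")["pose"])
im=optics.snapshot("wrist")[:,:,::-1];cv2.imwrite("pics/w4.png",im);print(pose()[0])
a=cv2.imread("pics/w3.png")
cv2.imwrite("pics/w34.png",cv2.resize(np.vstack([a[100:400],im[100:400]]),None,fx=1,fy=1))
E
```

```text
[548.31472275 258.52291119 301.31941742]
```

View pics/w34.png

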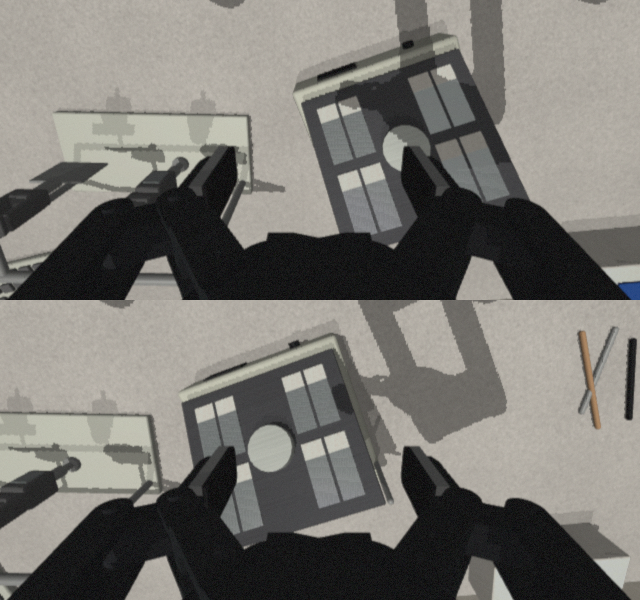

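In the crops, the thermometer's round tip is at about (366,263) in w1 and (325,263) in w2. Its stirrup hangs on the hook bar, whose tip shows at (391,323) and (330,323). In w4 the disc is at (270,248) and the plate has four label pairs. In w3 one finger partly hides the disc at (405,248). I'll segment the labels for the plate plane.

```bash
python3 - <<'E'
from h import *
for n,(u0,v0,u1,v1) in (("w3",(290,150,540,350)),("w4",(170,150,400,350)),("top0",(225,100,330,200))):
    im=cv2.imread(f"pics/{n}.png");g=cv2.cvtColor(im,cv2.COLOR_BGR2GRAY)
    hsv=cv2.cvtColor(im,cv2.COLOR_BGR2HSV)
    print(n,[int(x) for x in np.percentile(g[v0:v1,u0:u1],[5,25,50,75,95])])
    for th in (140,165):
        m=np.zeros_like(g);m[v0:v1,u0:u1]=(g[v0:v1,u0:u1]>th)*255
        k,_,st,ce=cv2.connectedComponentsWithStats(m)
        print(th,[(ce[i].round(1).tolist(),st[i,:5].tolist()) for i in range(1,k) if 12<st[i,4]<4000])
a=cv2.imread("pics/w3.png")[190:340,295:445];b=cv2.imread("pics/w4.png")[180:330,175:395]
cv2.imwrite("pics/z.png",cv2.resize(np.hstack([a,b]),None,fx=2.1,fy=2.1,interpolation=cv2.INTER_CUBIC))
E
```

```text
w3 [18, 43, 103, 158, 176]
140 [([439.4, 151.0], [434, 150, 15, 4, 36]), ([468.1, 158.7], [460, 150, 14, 24, 189]), ([446.2, 172.2], [437, 164, 19, 17, 206]), ([347.7, 209.7], [339, 203, 22, 14, 151]), ([327.7, 213.3], [317, 204, 22, 20, 293]), ([393.2, 250.0], [383, 232, 24, 39, 580]), ([372.4, 273.6], [360, 263, 25, 22, 367]), ([349.4, 280.7], [338, 270, 24, 22, 358]), ([393.2, 345.1], [390, 343, 7, 5, 22])]
165 [([468.1, 158.1], [461, 150, 13, 22, 148]), ([446.1, 172.2], [437, 165, 19, 15, 178]), ([327.8, 213.2], [317, 204, 22, 19, 266]), ([347.1, 209.8], [339, 204, 22, 12, 113]), ([393.2, 250.0], [383, 233, 24, 37, 527]), ([372.3, 273.5], [361, 263, 24, 21, 328]), ([349.3, 280.7], [338, 271, 24, 21, 321])]
w4 [19, 68, 99, 164, 182]
140 [([369.7, 162.7], [350, 150, 40, 28, 821]), ([314.5, 173.9], [303, 164, 23, 21, 311]), ([292.5, 181.8], [282, 172, 22, 21, 304]), ([389.1, 217.5], [371, 195, 29, 58, 752]), ([224.9, 205.7], [215, 196, 21, 20, 282]), ([204.4, 213.1], [195, 203, 20, 21, 279]), ([269.3, 248.3], [248, 226, 44, 46, 1589]), ([336.2, 241.9], [324, 231, 25, 23, 377]), ([312.7, 249.5], [301, 239, 24, 22, 368]), ([371.2, 313.1], [297, 253, 103, 95, 2762]), ([243.2, 272.8], [237, 263, 15, 21, 237])]
165 [([199.7, 194.1], [170, 150, 143, 132, 3908]), ([369.7, 162.2], [351, 150, 39, 27, 759]), ([314.4, 174.0], [304, 165, 22, 19, 279]), ([292.5, 181.7], [282, 172, 22, 20, 275]), ([224.8, 205.8], [215, 197, 20, 19, 253]), ([389.8, 218.1], [372, 196, 28, 56, 641]), ([204.4, 213.1], [195, 204, 20, 19, 249]), ([269.4, 248.2], [248, 226, 43, 45, 1502]), ([336.1, 241.9], [325, 232, 24, 21, 340]), ([312.7, 249.5], [301, 239, 24, 22, 334]), ([371.9, 313.2], [298, 254, 102, 93, 2523]), ([243.2, 272.7], [237, 263, 15, 20, 205])]
top0 [38, 62, 110, 119, 124]
140 []
165 []
```

>>> apply_moves(targets=[[10,-25,-34,0,0,0,0],[10,-25,-33,0,0,0,0],[0,-25,-33,0,0,0,0],[0,0,0,0,0,0,0],[0,0,0,0,0,0,0]])

```text
time: 4.97
tool_pos: [519.8, 187.0, 401.0]
tcp_rot: [180.0, 0.0, 173.5]
ft_force: [0.9, 0.4, -0.8]
finger_gap: 85.3
grip_force: 0.0
```

```bash
python3 - <<'E'
from h import *
np.save("c5.npy",optics.get_calibration("wrist")["pose"])
im=optics.snapshot("wrist")[:,:,::-1];cv2.imwrite("pics/w5.png",im);print(pose()[0])
im=im.copy();g=cv2.cvtColor(im,cv2.COLOR_BGR2GRAY)
m=(g>150).astype(np.uint8);m[:150]=0
k,_,st,ce=cv2.connectedComponentsWithStats(m)
print([(ce[i].round(1).tolist(),st[i,2:5].tolist()) for i in range(1,k) if 30<st[i,4]<3000])
cv2.imwrite("pics/w5c.png",cv2.resize(im[130:330,200:440],None,fx=2.5,fy=2.5))
E
```

```text
[519.51273933 187.3838134  400.11272106]
[([389.0, 159.2], [15, 19, 173]), ([438.3, 157.7], [43, 19, 598]), ([580.9, 156.6], [12, 20, 130]), ([361.5, 171.4], [18, 11, 129]), ([343.0, 179.2], [16, 15, 166]), ([289.2, 198.2], [17, 15, 167]), ([272.7, 204.1], [16, 15, 160]), ([328.5, 230.2], [34, 34, 915]), ([380.0, 225.2], [19, 17, 210]), ([361.5, 231.4], [18, 16, 204]), ([304.3, 250.2], [18, 16, 193]), ([287.0, 256.0], [17, 15, 184]), ([61.0, 264.2], [14, 8, 33]), ([153.3, 286.7], [65, 33, 1091]), ([6.8, 315.4], [15, 14, 148]), ([19.4, 336.4], [42, 11, 130]), ([36.4, 343.9], [69, 23, 185]), ([24.8, 358.5], [51, 14, 115]), ([154.7, 376.3], [48, 35, 1001]), ([475.6, 359.4], [13, 5, 36]), ([18.1, 371.2], [37, 10, 76]), ([7.9, 389.5], [23, 19, 218])]
```

View pics/w5c.png

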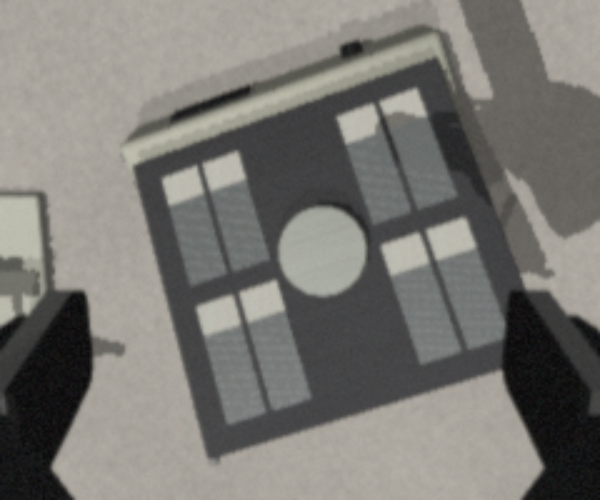

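w5 shows the whole plate unoccluded, with the disc at (328.5,230.2) and eight labels. The right-hand hinge-side label is partly in shadow.

```bash
cat > pl.py <<'E'
from h import *
K=optics.get_calibration("wrist")["camera_matrix"]
C={i:dict(camera_matrix=K,pose=np.load(f"c{i}.npy")) for i in (1,2,3,4,5)}
C["t"]=optics.get_calibration("top");C["s"]=optics.get_calibration("scene")
L={"1a":{3:(327.7,213.3),4:(204.4,213.1),5:(272.7,204.1)},"1b":{4:(224.9,205.7),5:(289.2,198.2)},
"2a":{4:(292.5,181.8),5:(343,179.2)},"4a":{4:(312.7,249.5),5:(361.5,231.4)},"4b":{4:(336.2,241.9),5:(380,225.2)},
"3a":{3:(349.4,280.7),5:(287,256)},"3b":{3:(372.4,273.6),5:(304.3,250.2)}}
D={4:(269.3,248.3),5:(328.5,230.2),"t":(278,151),"s":(376,238.5)}
P={k:tri([(C[i],uv) for i,uv in v.items()]) for k,v in L.items()}
X=np.array([v[0] for v in P.values()])
c=X.mean(0);n=np.linalg.svd(X-c)[2][2];n*=np.sign(n[2])
E
python3 - <<'E'
from pl import *
for k,v in P.items():print(k,v[0].round(1),v[1])
print("n",n.round(3),"slope",np.degrees(np.arccos(n[2])).round(2),"az",np.degrees(np.arctan2(-n[1],-n[0])).round(1),"resid",((X-c)@n).round(1))
print("label row dir", np.degrees(np.arctan2(*(P['4b'][0]-P['3a'][0])[:2])), np.degrees(np.arctan2(*(P['2a'][0]-P['1a'][0])[:2])))
for s in ((4,5),(4,5,"t"),(4,5,"t","s")):
    q=tri([(C[i],D[i]) for i in s]);print("disc",q[0].round(1),q[1],"proud",((q[0]-c)@n).round(1))
# probe: triangulate from w1,w2: tip disc, hook end
f=lambda u,v,o:(o+u/3.3,200+v/3.3)
for nm,a,b in (("tipdisc",f(151,212,320),f(614-396,211,260)),("hookend",f(234,408,320),f(627-396,408,260)),
 ("body top L corner",f(150,240,320),f(582-396,238,260)),("handle L mid",f(136,308,320),f(569-396,308,260)),("handle R",f(240,308,320),f(676-396,308,260))):
    q=tri([(C[1],a),(C[2],b)]);print(nm,q[0].round(1),q[1],"top/scene px",proj(C['t'],q[0]).round(),proj(C['s'],q[0]).round())
E
```

```text
1a [586.  101.7  90.4] [0.1, 0.0, 0.0]
1b [579.  130.8  90. ] [0.0, 0.0]
2a [557.4 223.8  87.1] [0.1, 0.1]
4a [632.7 242.2 135.1] [0.0, 0.0]
4b [625.  271.4 136.6] [0.1, 0.1]
3a [661.7 119.8 135.7] [0.0, 0.0]
3b [654.3 148.9 136.5] [0.1, 0.1]
n [-0.507 -0.112  0.855] slope 31.29 az 12.5 resid [ 0.7  0.7 -1.3 -0.5  1.4 -1.   0.2]
label row dir -13.639394407367758 -13.185632477478816
disc [623.6 191.  138. ] [0.1, 0.1] proud 12.3
disc [626.3 190.5 133.1] [0.7, 0.7, 0.8] proud 6.8
disc [626.2 190.7 133.5] [0.8, 0.7, 0.8, 0.5] proud 7.2
tipdisc [ 651.4 -127.3   65.8] [0.0, 0.0] top/scene px [380. 147.] [266. 270.]
hookend [ 631.5 -125.1  213.7] [0.2, 0.2] top/scene px [385. 143.] [261. 234.]
body top L corner [ 617.9 -137.6  140.7] [0.1, 0.1] top/scene px [386. 153.] [259. 246.]
handle L mid [ 642.9 -145.3  146.3] [0.2, 0.2] top/scene px [389. 144.] [256. 253.]
handle R [ 651.6 -105.6  140.5] [0.2, 0.2] top/scene px [375. 142.] [271. 255.]
```

```bash
python3 - <<'E'
from h import *
goto([650,-127,290],R.from_euler("xyz",[180,0,173.6],degrees=True))
E
```

```text
shift(tool) [-165.  -297.7  110. ] rotvec [-0.0005 -0.0014 -0.0005]
```

>>> apply_moves(targets=[[-23.6,-42.5,10,0,0,0,0],[-23.6,-42.5,10,0,0,0,0],[-23.6,-42.5,15,0,0,0,0],[-23.6,-42.5,15,0,0,0,0],[-23.6,-42.5,20,0,0,0,0],[-23.6,-42.5,20,0,0,0,0],[-23.4,-42.5,20,0,0,0,0],[0,0,0,0,0,0,0],[0,0,0,0,0,0,0]])

```text
time: 6.15
tool_pos: [650.3, -125.3, 289.8]
tcp_rot: [179.9, -0.1, 173.6]
ft_force: [-0.2, 0.5, 0.3]
finger_gap: 85.5
grip_force: 0.0
```

```bash
python3 - <<'E'
from h import *
goto([650,-127,290],R.from_euler("xyz",[180,0,173.6],degrees=True))
im=optics.snapshot("wrist")[:,:,::-1];c=optics.get_calibration("wrist")
print("expect tip",proj(c,[650,-127,64]),"seat",proj(c,[650,-127,200]),"hookend",proj(c,[632,-125,214]))
cv2.imwrite("pics/w6.png",im)
E
```

```text
shift(tool) [ 0.1 -1.8 -0.2] rotvec [ 0.0009 -0.0026  0.0007]
expect tip [316.55508913 169.73561504] seat [315.64138262 200.36160756] hookend [315.42055701 184.01778532]
```

View pics/w6.png

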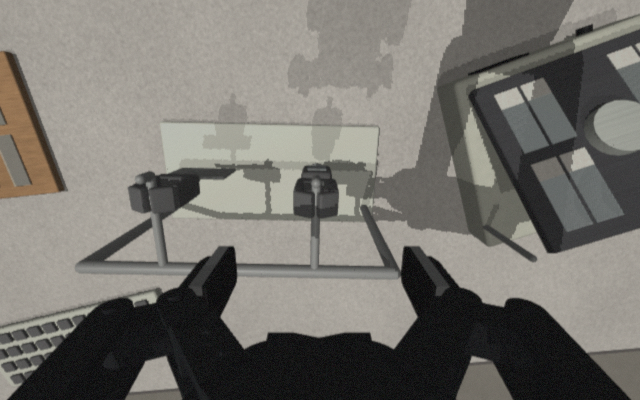

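The hook end shows at (317,184) where I predicted (315,184), the handle is centred at (316,198), and the crossbar is level in the image. The gripper is lined up, so I'll descend and grip.

>>> apply_moves(targets=[[0,-1,30,0,0,0,0],[0,0,30,0,0,0,0],[0,0,30,0,0,0,0],[0,0,25,0,0,0,0],[0,0,15,0,0,0,0],[0,0,0,0,0,0,0],[0,0,0,0,0,0,0.3],[0,0,0,0,0,0,0.4],[0,0,0,0,0,0,0.6],[0,0,0,0,0,0,0.8],[0,0,0,0,0,0,1],[0,0,0,0,0,0,1],[0,0,0,0,0,0,1],[0,0,0,0,0,0,1]], force=60)

```text
time: 7.95
tool_pos: [651.4, -127.6, 162.8]
tcp_rot: [-179.9, 0.1, 173.6]
ft_force: [0.3, -3.5, 5.9]
finger_gap: 39.0
grip_force: 62.3
```

Gripped, with a 39 mm gap. Now lift 20 mm and draw the tool off to -x (tool +x).

>>> apply_moves(targets=[[0,0,-7,0,0,0,1],[0,0,-7,0,0,0,1],[0,0,-6,0,0,0,1],[0,0,0,0,0,0,1],[0,0,0,0,0,0,1]])

```text
time: 8.57
tool_pos: [650.5, -126.7, 181.1]
tcp_rot: [180.0, -0.0, 173.7]
ft_force: [-0.9, 0.8, -3.2]
finger_gap: 39.2
grip_force: 61.7
```

>>> apply_moves(targets=[[10,0,0,0,0,0,1],[15,0,0,0,0,0,1],[20,0,0,0,0,0,1],[25,0,0,0,0,0,1],[20,0,0,0,0,0,1],[0,0,0,0,0,0,1],[0,0,0,0,0,0,1]])

```text
time: 9.45
tool_pos: [561.4, -116.9, 181.5]
tcp_rot: [-180.0, 0.0, 173.6]
ft_force: [-0.4, -0.8, -2.9]
finger_gap: 39.6
grip_force: 61.5
```

```bash
python3 - <<'E'
from h import *
im=optics.snapshot("wrist")[:,:,::-1];c=optics.get_calibration("wrist")
p,Ro=pose();print(p,sensors.sense()["ft_force"])
print("expect tip face px",proj(c,p+Ro.apply([0,0,99])))
cv2.imwrite("pics/w7.png",im)
# target
from pl import n
yw=np.radians(13.4);sl=np.radians(31.3)
z=np.array([-np.sin(sl)*np.cos(yw),-np.sin(sl)*np.sin(yw),np.cos(sl)]);x=np.array([np.cos(sl)*np.cos(yw),np.cos(sl)*np.sin(yw),np.sin(sl)]);y=np.cross(z,x)
Rt=R.from_matrix(np.column_stack([-x,y,-z])); print(z,Rt.as_euler("xyz",degrees=True))
disc=np.array([625.,190.7,134.5]); print("proud of label plane",(disc-__import__('pl').c)@z)
tcp=disc+z*(99+40)
print("tcp pre",tcp.round(1)); goto(tcp,Rt); goto(tcp,Rt,p,Ro)
E
```

```text
[ 561.57779014 -116.93762977  181.4520466 ] [-1.10543366 -0.35433087 -2.6736465 ]
expect tip face px [318.29609352 197.91121848]
[-0.50537566 -0.12039747  0.85445883] [-180.    31.3 -166.6]
proud of label plane 8.536782309441257
tcp pre [554.8 174.  253.3]
shift(tool) [ 38.9 288.4 -71.9] rotvec [-0.0943 -0.5402 -0.336 ]
shift(tool) [ 38.9 288.4 -71.9] rotvec [-0.0943 -0.5402 -0.336 ]
```

View pics/w7.png

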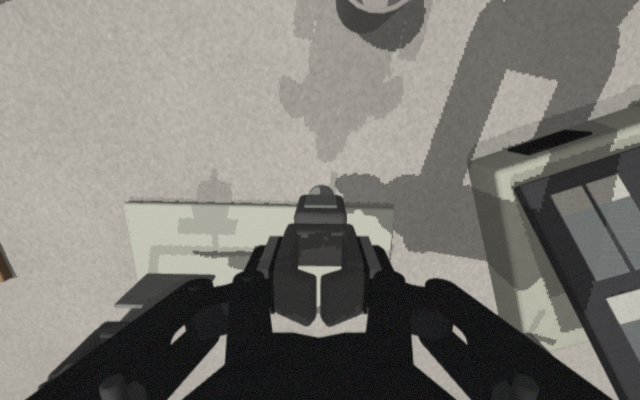

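The thermometer is off the hook and held straight: tip edge at (320,190), handle centred at (321,265). Now up, across to the warmer and tilt.

>>> apply_moves(targets=[[0,0,-35,0,0,0,1],[0,0,-40,0,0,0,1],[5,36,-35,0,0,0,1],[5,36,0,0,0,0,1],[5,36,0,0,0,0,1],[5,36,0,0,0,0,1],[5,36,0,0,0,0,1],[5,36,0,0,0,0,1],[5,36,0,0,0,0,1],[4,36,0,0,0,0,1],[0,0,0,-0.0189,-0.108,-0.0672,1],[0,0,0,-0.0189,-0.108,-0.0672,1],[0,0,0,-0.0189,-0.108,-0.0672,1],[0,0,0,-0.0189,-0.108,-0.0672,1],[0,0,0,-0.0189,-0.108,-0.0672,1],[0,0,0,0,0,0,1],[0,0,0,0,0,0,1]])

```text
time: 11.62
tool_pos: [554.8, 173.7, 292.3]
tcp_rot: [179.9, 31.2, -166.7]
ft_force: [0.4, -0.1, -2.3]
finger_gap: 39.4
grip_force: 62.0
```

```bash
python3 - <<'E'
from h import *
p,Ro=pose();s=sensors.sense();print(p,s["tcp_rot"],s["ft_force"],s["joint_pos"].round(),s["time"])
Rt=R.from_euler("xyz",[180,31.3,-166.6],degrees=True)
z=-Rt.apply([0,0,1.]);disc=np.array([625.,190.7,134.5])
goto(disc+z*(99+25),Rt)
c=optics.get_calibration("wrist");im=optics.snapshot("wrist")[:,:,::-1]
print("tip px",proj(c,p+Ro.apply([0,0,99])),"disc px",proj(c,disc))
cv2.imwrite("pics/w8.png",im)
for n in("scene",):
    im=optics.snapshot(n)[:,:,::-1];cv2.imwrite("pics/s8.png",im)
E
```

```text
[554.75523729 173.72300666 292.31212124] [ 179.93022886   31.21181195 -166.72443354] [ 0.40226437 -0.09888526 -2.3031717 ] [ 12. -27. 115.   1.  61. -92.] 11.625
shift(tool) [20.2  0.2 48.4] rotvec [ 0.0001 -0.0015 -0.0019]
tip px [318.48339922 198.12830839] disc px [318.61725018 161.99910929]
```

View pics/w8.png

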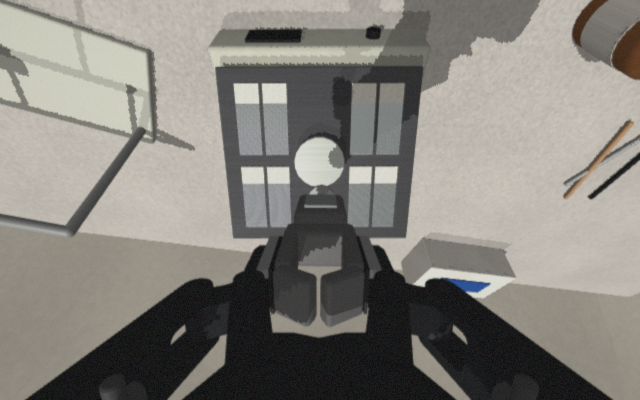

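The disc is at (319,162), exactly as predicted, and the plate's edges are level and symmetric, so the tool is square. Next I'll approach to about 10 mm above.

>>> apply_moves(targets=[[10,0,12,0,0,0,1],[10,0,15,0,0,0,1],[0,0,15,0,0,0,1],[0,0,10,0,0,0,1],[0,0,8,0,0,0,1],[0,0,0,0,0,0,1],[0,0,0,0,0,0,1]])

```text
time: 12.6
tool_pos: [568.2, 177.1, 230.2]
tcp_rot: [180.0, 31.3, -166.6]
ft_force: [0.0, -0.3, -2.4]
finger_gap: 39.1
grip_force: 62.0
```

```bash
cat > f.py <<'E'
from h import *
p,Ro=pose();s=sensors.sense();z=-Ro.apply([0,0,1.])
d=np.array([625.,190.7,134.5]);t=p-z*99
Rt=R.from_euler("xyz",[180,31.3,-166.6],degrees=True)
print(s["time"],"F along n",(s["ft_force"]@z).round(2),"F",s["ft_force"].round(2),"tip rel disc (tool)",Ro.inv().apply(t-d).round(1),"rot err deg",np.degrees((Ro.inv()*Rt).magnitude()).round(2))
E
python3 f.py
```

```text
12.6 F along n -2.04 F [ 0.05 -0.33 -2.4 ] tip rel disc (tool) [  0.2  -0.  -13.1] rot err deg 0.03
```

>>> apply_moves(targets=[[0,0,2,0,0,0,1],[0,0,2,0,0,0,1],[0,0,0,0,0,0,1],[0,0,0,0,0,0,1]])

```text
time: 13.1
tool_pos: [569.9, 177.5, 226.3]
tcp_rot: [180.0, 31.3, -166.6]
ft_force: [-0.0, 0.5, -3.3]
finger_gap: 39.4
grip_force: 62.0
```

```bash
python3 f.py
```

```text
13.1 F along n -2.87 F [-0.    0.5  -3.29] tip rel disc (tool) [ 0.8 -0.1 -8.8] rot err deg 0.05
```

>>> apply_moves(targets=[[0,0,2,0,0,0,1],[0,0,1,0,0,0,1],[0,0,0,0,0,0,1],[0,0,0,0,0,0,1]])

```text
time: 13.6
tool_pos: [571.4, 177.8, 223.6]
tcp_rot: [180.0, 31.3, -166.6]
ft_force: [0.1, 0.4, -2.4]
finger_gap: 39.5
grip_force: 62.0
```

```bash
python3 f.py
```

```text
13.6 F along n -2.19 F [ 0.12  0.44 -2.43] tip rel disc (tool) [ 0.8 -0.1 -5.8] rot err deg 0.05
```

>>> apply_moves(targets=[[0,0,2,0,0,0,1],[0,0,1,0,0,0,1],[0,0,0,0,0,0,1],[0,0,0,0,0,0,1]])

```text
time: 14.1
tool_pos: [573.1, 178.2, 221.3]
tcp_rot: [180.0, 31.3, -166.6]
ft_force: [-0.7, 0.7, -1.3]
finger_gap: 39.2
grip_force: 62.1
```

```bash
python3 f.py
```

```text
14.1 F along n -0.85 F [-0.75  0.71 -1.33] tip rel disc (tool) [ 0.6 -0.  -2.9] rot err deg 0.04
```

>>> apply_moves(targets=[[0,0,2,0,0,0,1],[0,0,1,0,0,0,1],[0,0,0,0,0,0,1],[0,0,0,0,0,0,1]])

```text
time: 14.6
tool_pos: [574.5, 178.6, 218.7]
tcp_rot: [180.0, 31.3, -166.6]
ft_force: [-2.1, 0.1, -0.6]
finger_gap: 39.3
grip_force: 62.4
```

```bash
python3 f.py
```

```text
14.6 F along n 0.54 F [-2.08  0.06 -0.58] tip rel disc (tool) [0.6 0.  0.1] rot err deg 0.04
```

Contact is made at about 2.6 N (roughly 3 mm in). I'll press 3 mm more and hold.

>>> apply_moves(targets=[[0,0,1.5,0,0,0,1],[0,0,1.5,0,0,0,1],[0,0,0,0,0,0,1],[0,0,0,0,0,0,1],[0,0,0,0,0,0,1]])

```text
time: 15.22
tool_pos: [576.0, 179.0, 216.1]
tcp_rot: [180.0, 31.3, -166.6]
ft_force: [-2.6, 1.4, 1.7]
finger_gap: 39.4
grip_force: 62.6
```

```bash
python3 f.py
```

```text
15.225 F along n 2.64 F [-2.64  1.39  1.73] tip rel disc (tool) [0.7 0.  3.1] rot err deg 0.04
```

>>> apply_moves(targets=[[0,0,0,0,0,0,1],[0,0,0,0,0,0,1]])

```text
time: 15.48
tool_pos: [576.0, 179.0, 216.1]
tcp_rot: [180.0, 31.3, -166.6]
ft_force: [-1.6, 0.7, 1.0]
finger_gap: 39.6
grip_force: 62.6
```

```bash
python3 f.py
```

```text
15.475 F along n 1.55 F [-1.56  0.69  0.99] tip rel disc (tool) [ 0.7 -0.   3.1] rot err deg 0.04
```

Net force is about 4 N, so the tip is half way in. Hold 2.5 s, then retreat.

>>> apply_moves(targets=[[0,0,0,0,0,0,1],[0,0,0,0,0,0,1],[0,0,0,0,0,0,1],[0,0,0,0,0,0,1],[0,0,0,0,0,0,1],[0,0,0,0,0,0,1],[0,0,0,0,0,0,1],[0,0,0,0,0,0,1],[0,0,0,0,0,0,1],[0,0,0,0,0,0,1],[0,0,0,0,0,0,1],[0,0,0,0,0,0,1],[0,0,0,0,0,0,1],[0,0,0,0,0,0,1],[0,0,0,0,0,0,1],[0,0,0,0,0,0,1],[0,0,0,0,0,0,1],[0,0,0,0,0,0,1],[0,0,0,0,0,0,1],[0,0,0,0,0,0,1]])

```text
time: 17.98
tool_pos: [576.0, 179.0, 216.0]
tcp_rot: [180.0, 31.3, -166.6]
ft_force: [-2.1, 1.6, 2.5]
finger_gap: 39.3
grip_force: 62.7
```

```bash
python3 f.py
```

```text
17.975 F along n 3.04 F [-2.12  1.64  2.54] tip rel disc (tool) [ 0.8 -0.   3.2] rot err deg 0.05
```

>>> apply_moves(targets=[[0,0,-5,0,0,0,1],[0,0,-15,0,0,0,1],[0,0,-25,0,0,0,1],[0,0,-30,0,0,0,1],[0,0,-20,0,0,0,1],[0,0,0,0.0189,0.108,0.0672,1],[0,0,0,0.0189,0.108,0.0672,1],[0,0,0,0.0189,0.108,0.0672,1],[0,0,0,0.0189,0.108,0.0672,1],[0,0,0,0.0189,0.108,0.0672,1],[0,0,0,0,0,0,1],[0,0,0,0,0,0,1]])

```text
time: 19.48
tool_pos: [527.8, 167.2, 297.2]
tcp_rot: [180.0, 0.1, 173.7]
ft_force: [0.5, 0.3, -2.9]
finger_gap: 39.3
grip_force: 62.0
```

```bash
python3 - <<'E'
from h import *
print(sensors.sense()["time"],pose()[0])
goto([561.5,-116.9,290],R.from_euler("xyz",[180,0,173.6],degrees=True))
E
```

```text
19.475 [527.84489345 167.2210629  297.1979017 ]
shift(tool) [ -64.5 -278.7    7.3] rotvec [0.0001 0.0016 0.002 ]
```

>>> apply_moves(targets=[[-9,-40,0,0,0,0,1],[-9,-40,0,0,0,0,1],[-9,-40,0,0,0,0,1],[-9,-40,0,0,0,0,1],[-9,-40,0,0,0,0,1],[-9,-40,0,0,0,0,1],[-10,-38.5,0,0,0,0,1],[0,0,30,0,0,0,1],[0,0,35,0,0,0,1],[0,0,30,0,0,0,1],[0,0,20,0,0,0,1],[0,0,0,0,0,0,1],[0,0,0,0,0,0,1]])

```text
time: 21.1
tool_pos: [561.6, -116.5, 184.0]
tcp_rot: [-180.0, 0.2, 173.7]
ft_force: [-0.0, 0.0, -2.8]
finger_gap: 39.2
grip_force: 62.1
```

```bash
python3 - <<'E'
from h import *
print(sensors.sense()["time"],pose()[0])
goto([650.5,-126.7,181.1],R.from_euler("xyz",[180,0,173.6],degrees=True))
a=cv2.imread("pics/w7.png");b=optics.snapshot("wrist")[:,:,::-1].copy()
s=cv2.phaseCorrelate(*[np.float32(cv2.cvtColor(i[180:330,275:365].copy(),cv2.COLOR_BGR2GRAY)) for i in(a,b)]);print("tool shift in hand px",s)
E
```

```text
21.1 [ 561.62031574 -116.53288024  184.01505702]
shift(tool) [-89.5  -0.3   3.2] rotvec [-0.0006  0.0028  0.0013]
tool shift in hand px ((-0.0018000259389978623, -0.20076040694995356), 0.9764102839717158)
```

The tool hasn't moved in the hand. Now slide it back onto the hook.

>>> apply_moves(targets=[[-15,0,2.5,0,0,0,1],[-20,0,0,0,0,0,1],[-20,0,0,0,0,0,1],[-20,0,0,0,0,0,1],[-14,0,0,0,0,0,1],[0,0,0,0,0,0,1],[0,0,0,0,0,0,1]])

```text
time: 22.02
tool_pos: [649.3, -126.3, 180.3]
tcp_rot: [-180.0, 0.0, 173.7]
ft_force: [-0.6, -0.3, -2.8]
finger_gap: 39.1
grip_force: 62.3
```

>>> apply_moves(targets=[[0,0,6,0,0,0,1],[0,0,6,0,0,0,1],[0,0,5,0,0,0,1],[0,0,0,0,0,0,1],[0,0,0,0,0,0,1]])

```text
time: 22.65
tool_pos: [649.3, -126.7, 163.2]
tcp_rot: [-180.0, 0.0, 173.6]
ft_force: [-3.9, -2.1, 2.9]
finger_gap: 39.2
grip_force: 62.7
```

The tool is seated, with its weight on the hook. Release slowly and withdraw straight up.

>>> apply_moves(targets=[[0,0,0,0,0,0,0.45],[0,0,0,0,0,0,0.35],[0,0,0,0,0,0,0.2],[0,0,0,0,0,0,0],[0,0,0,0,0,0,0],[0,0,0,0,0,0,0],[0,0,-10,0,0,0,0],[0,0,-25,0,0,0,0],[0,0,-30,0,0,0,0],[0,0,-35,0,0,0,0],[0,0,-30,0,0,0,0],[0,0,0,0,0,0,0],[0,0,0,0,0,0,0],[0,0,0,0,0,0,0],[0,0,0,0,0,0,0],[0,0,0,0,0,0,0]])

```text
time: 24.65
tool_pos: [649.1, -126.2, 292.0]
tcp_rot: [180.0, -0.1, 173.7]
ft_force: [-0.3, 1.2, -0.7]
finger_gap: 85.5
grip_force: 0.0
```

```bash
python3 - <<'E'
from h import *
im=optics.snapshot("wrist")[:,:,::-1];cv2.imwrite("pics/w9.png",im)
print(sensors.sense()["ft_force"],pose()[0])
E
```

```text
[0.2283048  0.477443   0.26287718] [ 649.15043847 -126.22392492  292.18403634]
```

View pics/w9.png

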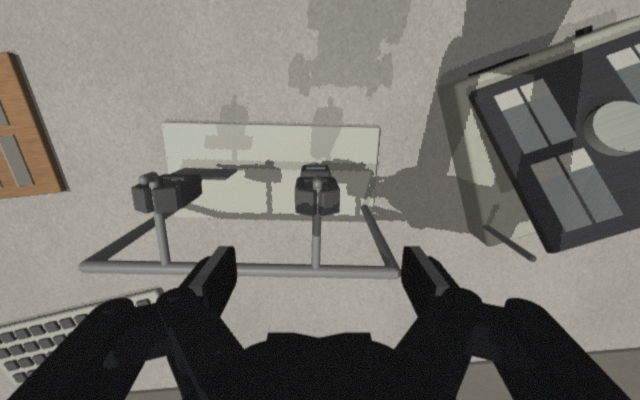

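The view matches the one before the grasp. The thermometer hangs on its hook at (317,192), and the scraper is unmoved at (165,190).

```bash
python3 -c "
from bench import r
print(r.hand_in())"
```

```text
the job is handed in; nothing more can be done
None
```

I pressed the thermometer's tip on the disc about half way in (about 4 N) for about 2.7 s, then hung it back on its own hook and let go; in the last picture it hangs as before with the scraper unmoved, and the job is handed in (no verdict was returned).

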